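# Release the latched key on the checking-fixture key box

### The arm

A 6-joint arm with a two-finger parallel gripper is mounted at the origin on the work surface. World frame = base frame: x ahead of the robot, y to its left, z up, the work surface at z = 0. Lengths are in m, angles in degrees, forces in N, time in s.
With the tool pointing down it reaches from about 0.35 to 0.875 m from the base axis. Payload 4.2 kg.
Tool frame: the origin (TCP) lies at the very end of the fingers, on their centre line; the grasp point (between the pads) lies behind it (r.grip_point_offset is the z of the grasp point in the tool frame, in m); z points along the fingers, y is the direction in which the jaws open and shut (so a half turn about z gives the same grasp; the last joint's range is limited). The gripper opens to 87 mm and grips with 3 to 60 N. Pads are 19 mm wide; open, the fingers measure 117 mm over their backs; the gripper's body (75 mm by 190 mm) begins 51 mm behind the grasp point.
Start: joints at [88.556, 22.042, 0.453, 0, -68.411, -14.817], TCP at [0.175, 0.6, 0.196] pointing down, gripper open.
Joint ranges: [-179.83, 179.83], [-69.29, 118.12], [-61.27, 80.66], [-181.25, 117.63], [-171.15, -9.14], [-177.46, 177.46]. Speed limits (degrees/s): [159.86, 159.86, 180, 180, 180, 180].

### API

Orientations are given as a 3x3 rotation matrix whose columns are the frame's x, y, z axes.
In Python, from station import r, capture, workorder gives the robot as it stands. The module is installed in compiled form; this text tells all that it offers.
- The arm moves only by the shell command python3 -m crank 'ROWS'. ROWS is JSON, a list of rows, each an object with "delta_rot": the turn, a rotation vector about the tool's x, y, z in rad, a list of three; "linear": the shift along the tool's x, y, z in m, a list of three; "gripper": the opening in per cent of the stroke, from 0 (shut) to 100 (fully open). A call has 1 to 10 rows; each row shifts and turns the commanded pose from where the row before left it, along the tool's axes as they then stand; what a row does not reach is not made up. A row lasts 1/8 s, in which the tool goes at most 62.5 mm and 10.7 degrees, less where a joint would pass 70% of its speed; a pose out of reach is approached as far as the arm can. A call is refused whole if a number of a shift passes 0.0625 or a number of a turn 0.188, either way. A call with a gripper value outside its range is refused whole. The fingers move at their own pace and stop on an object; the grip force is fixed at half the most. Time passes only in rows, so rows that do not move let the fingers close. It gives the time, the measured TCP pose, the force and the opening at its end, in the units of the state.
- r.sense(): the state, without advancing time (a new reading comes with each control period).
- capture(name): name is "scene" or "top" or "wrist"; returns a dict with "img" (480x640x3 uint8, blue, green, red), "fx", "fy", "cx", "cy" (pixels), "world_from_camera" (4x4, takes a point from camera to world coordinates). Camera axes: x right, y down, z forward; pixel columns grow to the right and rows downward; lengths in m; the calibration is good to about 2 mm. A picture is of the moment at which its call begins. There is no depth.
- workorder.finish_job(): hands the job in, once; it reports no verdict.
The state is a dict: "time_s": time; "joints": joint angles; "joint_velocities": joint speeds; "effort": joint torques, N m; "tcp_pos": TCP position; "ee_rot": TCP orientation; "wrist_force": force on the tool from outside, world axes, zero at the start; "moment": the same for the moment, N m; "gripper_width": opening from 0.0 (shut) to 1.0 (fully open).
Only numpy, scipy, OpenCV 4.12 (cv2) and the standard library are available. Lean on these libraries where they do the work, as an engineer would, in place of code of your own. Each camera call takes 0.05 s, during which the arm holds its last target.

### The job

One of the four identical red keys on the grey key box is still latched down from the last check. Starting at the box's yellow end, tap the four keys lightly one after another with the fingertips to feel which one it is, pushing no free key more than about 4 mm down and not yet letting the latch go; then press the latched key firmly so that it releases, and back off so that all four keys stand fully up. The keys are only touched, the box is not struck hard, and the things standing around it are neither lifted nor moved.

Things in the scene. Friction and masses are not known exactly. Their poses are not given: they have to be found in the camera images.
- box: Key box, fixed to the bench: grey, 90 mm (its x) by 210 mm (its y) by 45 mm high. Origin: centre of its underside, on the bench; z up. Four identical red keys stand in a row along its y axis on the top face, each cap 26 x 24 mm (x, y), centres 40 mm apart; the last 14 mm at its +y end are yellow. It cannot be moved.
- key_row (a point): Middle of the key row, on the centre line of the box's top face, 45 mm above the bench; axes as the box. A free key's cap top is 14 mm above it. A free key is a spring: it starts to give at 1.5 N, takes 0.9 N more per mm, 7.8 N at its stop 7 mm down, and springs back. It does not latch. One key, a different one each time, starts latched.
- key1 (a joint): Red key 1 of four, counted from the yellow end; cap centred at x = 0, y = +60 mm in the box's frame. Value: how far it is pushed in, in m: 0 fully up, 0.0025 latched, 0.007 at its stop. If it is the latched one, its cap top stands 11.5 mm above the box and gives only to more than about 3.7 N; pushed past 0.005 (6 to 6.5 N) its latch lets go, and it rises fully when the finger leaves.
- key2 (a joint): Red key 2 of four, counted from the yellow end; cap centred at x = 0, y = +20 mm in the box's frame. Value: how far it is pushed in, in m: 0 fully up, 0.0025 latched, 0.007 at its stop. If it is the latched one, its cap top stands 11.5 mm above the box and gives only to more than about 3.7 N; pushed past 0.005 (6 to 6.5 N) its latch lets go, and it rises fully when the finger leaves.
- key3 (a joint): Red key 3 of four, counted from the yellow end; cap centred at x = 0, y = -20 mm in the box's frame. Value: how far it is pushed in, in m: 0 fully up, 0.0025 latched, 0.007 at its stop. If it is the latched one, its cap top stands 11.5 mm above the box and gives only to more than about 3.7 N; pushed past 0.005 (6 to 6.5 N) its latch lets go, and it rises fully when the finger leaves.
- key4 (a joint): Red key 4 of four, counted from the yellow end; cap centred at x = 0, y = -60 mm in the box's frame. Value: how far it is pushed in, in m: 0 fully up, 0.0025 latched, 0.007 at its stop. If it is the latched one, its cap top stands 11.5 mm above the box and gives only to more than about 3.7 N; pushed past 0.005 (6 to 6.5 N) its latch lets go, and it rises fully when the finger leaves.
- grey_case: Bystander, loose: grey plastic tool case, 70 x 100 x 30 mm, beyond the key box (its +x side). Origin: centre of its underside. Leave it where it is.
- bushing: Bystander, loose: steel drill bushing, a ring 34 mm across and 25 mm high, on the robot's side of the key box. Origin: centre of its underside. Leave it where it is.
- gauge_block: Bystander, loose: steel gauge block, a 30 mm cube with a red knob on top (42 mm high in all), on the robot's side of the key box. Origin: centre of its underside. Leave it where it is.
- plug_gauge: Bystander, loose: green plug gauge with steel ends lying down, 110 mm long, 14 mm thick, beyond the key box. Origin: middle of its length, on the underside. Leave it where it is.
- pin_stand: Bystander, loose: aluminium stand 40 x 70 mm with three upright locating pins with coloured heads, 48 mm high in all, past the yellow end of the key box. Origin: centre of its underside. Leave it where it is.
- shim_plate: Bystander, loose: orange plastic shim plate with one hole, 80 x 50 x 5 mm, past the other end of the key box. Origin: centre of its underside. Leave it where it is.

How it is judged (in metres and radians):
On the way, in this order (a step that is already met when the one before it is completed fails the run):
1. first key from the yellow end is tapped (fingers touch it with more than 0.5 N) (contact force between the fingers and key1 above 0.5 N), for 0.02 s.
2. second key from the yellow end is tapped (fingers touch it with more than 0.5 N) (contact force between the fingers and key2 above 0.5 N), for 0.02 s.
3. third key from the yellow end is tapped (fingers touch it with more than 0.5 N) (contact force between the fingers and key3 above 0.5 N), for 0.02 s.
4. fourth key from the yellow end is tapped (fingers touch it with more than 0.5 N) (contact force between the fingers and key4 above 0.5 N), for 0.02 s.
5. the latched key has been pressed and released: all four keys are fully up (value of joint each of key1, key2, key3, key4 below 0.001 m), for 0.2 s.
At the end, for the whole second after the job is handed in: All four keys are up (each less than 1 mm in) and at rest, and every loose thing around the box is within 15 mm of where it started (all of step 5 and velocity of joint each of key1, key2, key3, key4 below 0.01 m/s and distance of each of grey_case, bushing, gauge_block, plug_gauge, pin_stand, shim_plate from where it was at the start of the episode below 0.015 m); the robot touches nothing.
It fails at once if a free key is pressed more than 4.5 mm in while another key is still latched ((value of joint key1 above 0.0045 m and value of joint key2 between 0.0015 and 0.0045 m) or (value of joint key1 above 0.0045 m and value of joint key3 between 0.0015 and 0.0045 m) or (value of joint key1 above 0.0045 m and value of joint key4 between 0.0015 and 0.0045 m) or (value of joint key2 above 0.0045 m and value of joint key1 between 0.0015 and 0.0045 m) or (value of joint key2 above 0.0045 m and value of joint key3 between 0.0015 and 0.0045 m) or (value of joint key2 above 0.0045 m and value of joint key4 between 0.0015 and 0.0045 m) or (value of joint key3 above 0.0045 m and value of joint key1 between 0.0015 and 0.0045 m) or (value of joint key3 above 0.0045 m and value of joint key2 between 0.0015 and 0.0045 m) or (value of joint key3 above 0.0045 m and value of joint key4 between 0.0015 and 0.0045 m) or (value of joint key4 above 0.0045 m and value of joint key1 between 0.0015 and 0.0045 m) or (value of joint key4 above 0.0045 m and value of joint key2 between 0.0015 and 0.0045 m) or (value of joint key4 above 0.0045 m and value of joint key3 between 0.0015 and 0.0045 m)).
It fails at once if the key box or a key is struck or pressed with more than 30 N (contact force between any of the arm, the fingers and box above 30 N).
It fails at once if a thing standing around the box is lifted or shifted by more than 15 mm (distance of any of grey_case, bushing, gauge_block, plug_gauge, pin_stand, shim_plate from where it was at the start of the episode above 0.015 m).
It also fails if it takes over 45 s, if anything falls off the work surface, if the arm or the gripper's body presses on something with over 40 N, if the wrist force passes 120 N, or if a joint passes its speed limit or range.

## Working session

There is one attempt and no reset: what is moved stays moved. The work goes in short steps, Python scripts to look and compute and a shell command to move; the robot and the scene stay as the last step left them, time stands still between calls to the robot, and variables do not carry over. Pictures are saved under pics/ and viewed, and the job is handed in when it is done.

```bash
mkdir -p pics; python3 - <<'E'
from station import r,capture
import cv2,numpy as np
np.set_printoptions(precision=4,suppress=True)
for n in("scene","top","wrist"):
    c=capture(n);cv2.imwrite(f"pics/{n}0.png",c["img"]);print(n,c["fx"],c["fy"],c["cx"],c["cy"]);print(np.array(c["world_from_camera"]))
s=r.sense()
for k in s: print(k,np.array(s[k]))
print(r.grip_point_offset)
E
```

```text
scene 548.5197057222952 548.5197057222952 320.71983146913635 235.37610431525098
[[ 0.8593  0.4123 -0.3025  0.8271]
 [ 0.5114 -0.6891  0.5134 -0.3728]
 [ 0.0032 -0.5959 -0.803   0.6906]
 [ 0.      0.      0.      1.    ]]
top 457.6980158994129 457.6980158994129 314.77251459731485 242.68136257897478
[[ 0.0158 -0.981   0.1935  0.4602]
 [-0.9997 -0.0123  0.0192  0.053 ]
 [-0.0164 -0.1937 -0.9809  0.727 ]
 [ 0.      0.      0.      1.    ]]
wrist 344.3826791647573 344.3826791647573 313.67248095170095 237.09594208142258
[[-0.2794 -0.9296 -0.2402  0.2414]
 [-0.9602  0.2713  0.067   0.5804]
 [ 0.0029  0.2493 -0.9684  0.3831]
 [ 0.      0.      0.      1.    ]]
time_s 0.15
joints [ 88.5552  22.0803   0.3996  -0.0204 -68.4102 -14.8177]
joint_velocities [ 0.0484 -0.2161  0.2162  0.1812  0.0431  0.0597]
effort [  0.0001 -39.105   18.7587   4.2223   0.0124  -0.0001]
tcp_pos [0.1749 0.5995 0.1947]
ee_rot [[ 0.96   -0.2802 -0.0004]
 [-0.2802 -0.96   -0.0016]
 [ 0.0001  0.0016 -1.    ]]
wrist_force [-0.0127 -0.7007  0.1329]
moment [ 0.0298 -0.0189  0.0101]
gripper_width 0.9984346964623625
-0.0187
```

View pics/scene0.png

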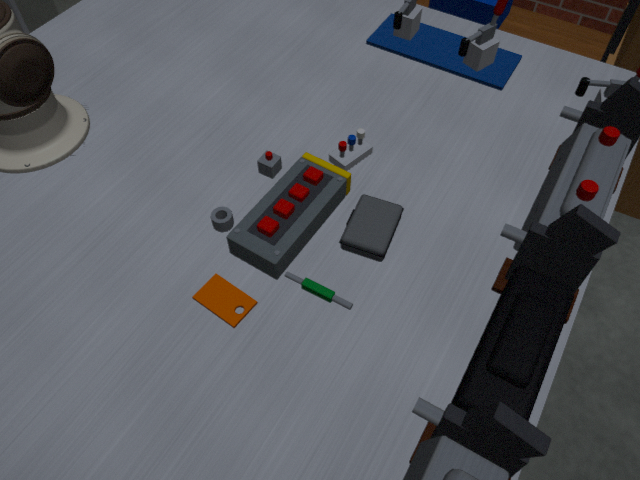

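View pics/top0.png

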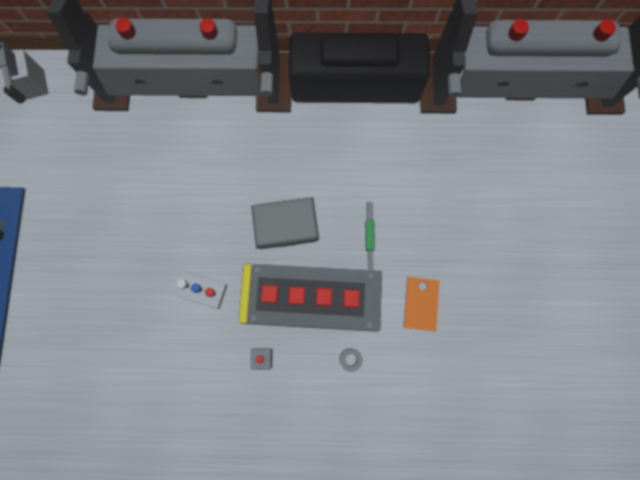

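View pics/wrist0.png

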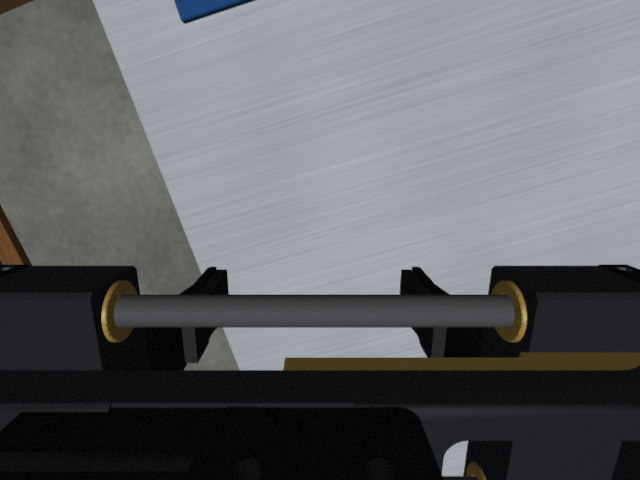

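Both views show the box. In the top view the keys are at (270,294), (297,296), (324,297) and (352,298), with the yellow end at (245,293). In the scene view they are at (313,174), (299,191), (284,208) and (268,226). Next I triangulate them.

```bash
cat > h.py <<'E'
from station import r,capture
import cv2,numpy as np
np.set_printoptions(precision=4,suppress=True)
def blobs(img,lo,hi,roi,amin=30):
    h=cv2.cvtColor(img,cv2.COLOR_BGR2HSV)
    m=cv2.inRange(h,np.array(lo),np.array(hi))
    k=np.zeros_like(m);x0,y0,x1,y1=roi;k[y0:y1,x0:x1]=m[y0:y1,x0:x1]
    n,l,s,c=cv2.connectedComponentsWithStats(k)
    return [(c[i],s[i,4],l==i) for i in range(1,n) if s[i,4]>=amin]
def ray(c,p):
    T=np.array(c["world_from_camera"]);d=T[:3,:3]@np.array([(p[0]-c["cx"])/c["fx"],(p[1]-c["cy"])/c["fy"],1]);return T[:3,3],d/np.linalg.norm(d)
def tri(rs):
    A=0;b=0
    for o,d in rs:
        P=np.eye(3)-np.outer(d,d);A=A+P;b=b+P@o
    x=np.linalg.solve(A,b);return x,[np.linalg.norm((np.eye(3)-np.outer(d,d))@(x-o)) for o,d in rs]
def onz(c,p,z):
    o,d=ray(c,p);return o+d*(z-o[2])/d[2]
E
python3 - <<'E'
from h import *
import cv2
cs=capture("scene");ct=capture("top")
# print hsv stats at key top vs side
for c,n,roi in((ct,"top",(255,280,370,315)),(cs,"scene",(250,160,330,240))):
    hs=cv2.cvtColor(c["img"],cv2.COLOR_BGR2HSV)
    x0,y0,x1,y1=roi
    im=cv2.resize(c["img"][y0:y1,x0:x1],None,fx=6,fy=6,interpolation=cv2.INTER_NEAREST);cv2.imwrite(f"pics/z{n}.png",im)
    for b in blobs(c["img"],(0,120,60),(8,255,255),roi): print(n,b[0],b[1])
E
```

```text
top [269.1547 293.518 ] 278
top [296.4211 295.0226] 266
top [323.6059 296.4944] 269
top [350.9695 298.0267] 262
scene [312.9763 173.6805] 169
scene [298.8619 190.8674] 181
scene [283.5867 206.5663] 196
scene [267.6872 224.0616] 211
```

```bash
ls pics
```

```text
scene0.png
top0.png
wrist0.png
zscene.png
ztop.png
```

View pics/zscene.png

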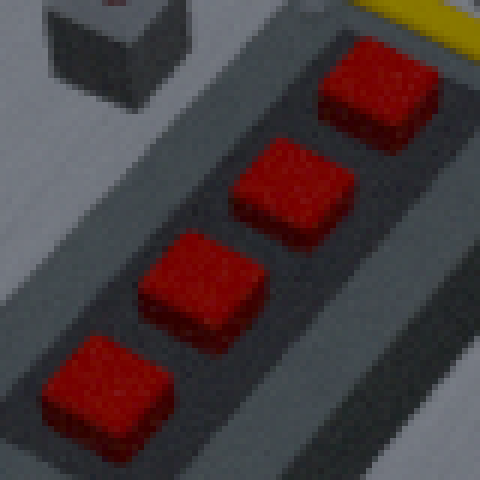

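View pics/ztop.png

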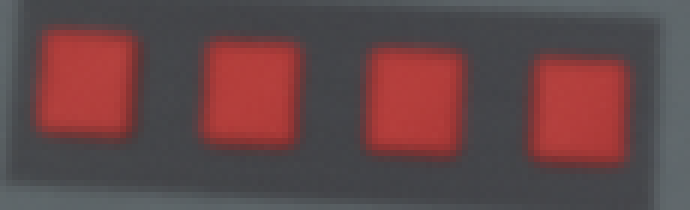

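The zooms show all four caps cleanly. In the scene view each cap top is brighter than its sides, so I segment the tops only and triangulate those.

```bash
python3 - <<'E'
from h import *
cs=capture("scene");ct=capture("top")
T=[b[0] for b in blobs(ct["img"],(0,120,60),(8,255,255),(255,280,370,315))]
hs=cv2.cvtColor(cs["img"],cv2.COLOR_BGR2HSV)
for v in(130,150,165):
    S=[(b[0],b[1]) for b in blobs(cs["img"],(0,120,v),(8,255,255),(250,160,330,240))]
    print(v,[(x[1]) for x in S])
    if len(S)==4:
        X=np.array([tri([ray(cs,s[0]),ray(ct,t)])[0] for s,t in zip(S,T)])
        print(X,[tri([ray(cs,s[0]),ray(ct,t)])[1] for s,t in zip(S,T)])
X=np.array([onz(ct,t,.059) for t in T]);print("top@59",X, np.linalg.norm(np.diff(X,axis=0),axis=1),X.mean(0))
d=X[0]-X[3];print("box y yaw",np.degrees(np.arctan2(d[1],d[0])))
# loose things approx on top view
for n,p,z in(("knob",(260,359),.04),("bush",(350,359),.025),("case",(285,222),.03),("casecorner",(258,245),.03),("casecorner2",(318,240),.03),("plug",(370,235),.007),("plugend",(371,268),.007),("pinred",(210,293),.048),("pinblue",(195,288),.048),("pinwhite",(181,284),.048),("shim",(422,303),.005),("yel1",(246,265),.045),("yel2",(240,322),.045),("gr1",(381,272),.045),("gr2",(380,329),.045)): print(n,onz(ct,p,z))
E
```

```text
130 []
150 []
165 []
top@59 [[0.5156 0.1315 0.059 ]
 [0.5139 0.0915 0.059 ]
 [0.5124 0.0519 0.059 ]
 [0.5108 0.0121 0.059 ]] [0.04   0.0396 0.0399] [0.5132 0.0718 0.059 ]
box y yaw 87.69848001760148
knob [0.4216 0.1436 0.04  ]
bush [0.423  0.0115 0.025 ]
case [0.6301 0.1138 0.03  ]
casecorner [0.5929 0.1548 0.03  ]
casecorner2 [0.602  0.0616 0.03  ]
plug [ 0.6159 -0.0215  0.007 ]
plugend [ 0.5625 -0.0226  0.007 ]
pinred [0.516  0.2207 0.048 ]
pinblue [0.5231 0.2436 0.048 ]
pinwhite [0.5287 0.265  0.048 ]
shim [ 0.5087 -0.1019  0.005 ]
yel1 [0.5591 0.1695 0.045 ]
yel2 [0.4743 0.1745 0.045 ]
gr1 [ 0.5512 -0.0335  0.045 ]
gr2 [ 0.4674 -0.031   0.045 ]
```

```bash
python3 - <<'E'
from h import *
cs=capture("scene");ct=capture("top")
T=[b[0] for b in blobs(ct["img"],(0,120,60),(8,255,255),(255,280,370,315))]
hs=cv2.cvtColor(cs["img"],cv2.COLOR_BGR2HSV)
print(hs[170:183,313,2],hs[222:236,267,2])
for v in(70,80,90,100,110,120):
    S=[(b[0],b[1]) for b in blobs(cs["img"],(0,120,v),(8,255,255),(250,160,330,240))]
    print(v,[(x[1]) for x in S])
    if len(S)==4:
        R=[tri([ray(cs,s[0]),ray(ct,t)]) for s,t in zip(S,T)]
        print(np.array([a[0] for a in R]),np.array([a[1] for a in R])[:,0])
E
```

```text
[120 121 121 121 122 118 120 119 114  96  66  50  51] [122 122 121 121 121 121 122 121 106  91  54  50  55  49]
70 [np.int32(155), np.int32(172), np.int32(186), np.int32(202)]
[[0.5156 0.1317 0.0558]
 [0.5143 0.0918 0.0528]
 [0.5122 0.0516 0.0559]
 [0.5106 0.0117 0.0552]] [0.0003 0.0002 0.0005 0.0006]
80 [np.int32(153), np.int32(165), np.int32(180), np.int32(194)]
[[0.5157 0.1317 0.0559]
 [0.5142 0.0917 0.0533]
 [0.5122 0.0516 0.056 ]
 [0.5106 0.0117 0.0554]] [0.0003 0.0003 0.0005 0.0006]
90 [np.int32(145), np.int32(161), np.int32(170), np.int32(186)]
[[0.5156 0.1317 0.0564]
 [0.5142 0.0916 0.0535]
 [0.5122 0.0516 0.0563]
 [0.5105 0.0117 0.0557]] [0.0003 0.0003 0.0004 0.0006]
100 [np.int32(138), np.int32(153), np.int32(156), np.int32(172)]
[[0.5157 0.1317 0.0566]
 [0.5141 0.0916 0.0538]
 [0.5123 0.0516 0.0563]
 [0.5106 0.0117 0.0558]] [0.0002 0.0004 0.0004 0.0005]
110 [np.int32(121), np.int32(132), np.int32(141), np.int32(155)]
[[0.5157 0.1316 0.057 ]
 [0.5142 0.0916 0.0542]
 [0.5123 0.0517 0.0569]
 [0.5106 0.0118 0.0563]] [0.0002 0.0003 0.0003 0.0004]
120 [np.int32(65), np.int32(65), np.int32(69), np.int32(83)]
[[0.516  0.1319 0.0572]
 [0.5144 0.0918 0.0539]
 [0.513  0.0523 0.0566]
 [0.5112 0.0122 0.0554]] [0.0003 0.     0.0006 0.0003]
```

Triangulated key tops, with ray gaps under 1 mm:

| Key | Position (x, y) | Height |
|---|---|---|
| 1 | (0.5157, 0.1317) | about 0.0565 |
| 2 | (0.5142, 0.0917) | about 2.5 mm lower than the others |
| 3 | (0.5123, 0.0517) | about 0.0565 |
| 4 | (0.5106, 0.0117) | about 0.0558 |

The heights are within about 2.5 mm of the stated ones, and the spacing is 40 mm as it should be. Key 2 is probably the latched one, which the taps will check. First I shut the gripper and turn the tool so its y axis lies along the box's x.

```bash
python3 -m crank '[{"delta_rot":[0,0,0.1665],"linear":[0,0,0],"gripper":0},{"delta_rot":[0,0,0.1665],"linear":[0,0,0],"gripper":0},{"delta_rot":[0,0,0.1665],"linear":[0,0,0],"gripper":0},{"delta_rot":[0,0,0.1665],"linear":[0,0,0],"gripper":0},{"delta_rot":[0,0,0.1665],"linear":[0,0,0],"gripper":0},{"delta_rot":[0,0,0.1665],"linear":[0,0,0],"gripper":0},{"delta_rot":[0,0,0.1665],"linear":[0,0,0],"gripper":0},{"delta_rot":[0,0,0.1665],"linear":[0,0,0],"gripper":0},{"delta_rot":[0,0,0],"linear":[0,0,0],"gripper":0}]'; python3 - <<'E'
from h import *
s=r.sense();print(s["ee_rot"],s["joints"],s["tcp_pos"])
R=np.array(s["ee_rot"]);print("to above key1",R.T@(np.array([.5157,.1317,.10])-s["tcp_pos"]))
E
```

```text
time_s: 1.58
tcp_pos: [0.175, 0.6, 0.1956]
ee_rot: [[-0.043, -0.999, -0.0], [-0.999, 0.043, 0.0], [-0.0, 0.0, -1.0]]
wrist_force: [1.1, -0.4, 0.2]
gripper_width: 0.064
[[-0.043  -0.9991 -0.    ]
 [-0.9991  0.043   0.    ]
 [-0.      0.     -1.    ]] [ 88.5567  22.0392   0.4521  -0.002  -68.4107 -91.0228] [0.175  0.6    0.1956]
to above key1 [ 0.4532 -0.3606  0.0955]
```

```bash
python3 -m crank '[{"delta_rot":[0,0,0],"linear":[0.0453,-0.0361,0],"gripper":0},{"delta_rot":[0,0,0],"linear":[0.0453,-0.0361,0],"gripper":0},{"delta_rot":[0,0,0],"linear":[0.0453,-0.0361,0],"gripper":0},{"delta_rot":[0,0,0],"linear":[0.0453,-0.0361,0],"gripper":0},{"delta_rot":[0,0,0],"linear":[0.0453,-0.0361,0],"gripper":0},{"delta_rot":[0,0,0],"linear":[0.0453,-0.0361,0.005],"gripper":0},{"delta_rot":[0,0,0],"linear":[0.0453,-0.0361,0.01],"gripper":0},{"delta_rot":[0,0,0],"linear":[0.0453,-0.0361,0.01],"gripper":0},{"delta_rot":[0,0,0],"linear":[0.0453,-0.0361,0.01],"gripper":0},{"delta_rot":[0,0,0],"linear":[0.0453,-0.0361,0.01],"gripper":0}]'; python3 -m crank '[{"delta_rot":[0,0,0],"linear":[0,0,0.02],"gripper":0},{"delta_rot":[0,0,0],"linear":[0,0,0.02],"gripper":0},{"delta_rot":[0,0,0],"linear":[0,0,0],"gripper":0},{"delta_rot":[0,0,0],"linear":[0,0,0],"gripper":0}]'
python3 - <<'E'
from h import *
for n in("scene","top","wrist"):
    c=capture(n);cv2.imwrite(f"pics/{n}1.png",c["img"])
s=r.sense();print(s["ee_rot"],s["joints"],s["tcp_pos"],s["wrist_force"],s["gripper_width"],s["time_s"])
R=np.array(s["ee_rot"])
for k in [(.5157,.1317),(.5142,.0917),(.5123,.0517),(.5106,.0117)]: print(R.T@(np.array([*k,.057])-s["tcp_pos"]))
E
```

```text
time_s: 2.82
tcp_pos: [0.5164, 0.1297, 0.1507]
ee_rot: [[-0.041, -0.999, 0.001], [-0.999, 0.041, 0.0], [-0.0, -0.001, -1.0]]
wrist_force: [0.8, 0.2, -0.0]
gripper_width: 0.006
time_s: 3.32
tcp_pos: [0.5158, 0.1316, 0.1114]
ee_rot: [[-0.043, -0.999, 0.001], [-0.999, 0.043, 0.0], [-0.0, -0.001, -1.0]]
wrist_force: [0.0, 0.2, -0.2]
gripper_width: 0.005
[[-0.0438 -0.999   0.0019]
 [-0.999   0.0438  0.0009]
 [-0.001  -0.0018 -1.    ]] [ 31.807   17.5572 -19.4954   0.0136 -52.8289 -34.3232] [0.5158 0.1318 0.1116] [-0.1343  0.6879  0.5052] 0.0009894219909645375 3.475
[0.0001 0.0002 0.0546]
[ 0.0401 -0.0001  0.0546]
[0.0802 0.0001 0.0545]
[ 0.1202 -0.      0.0545]
```

View pics/scene1.png

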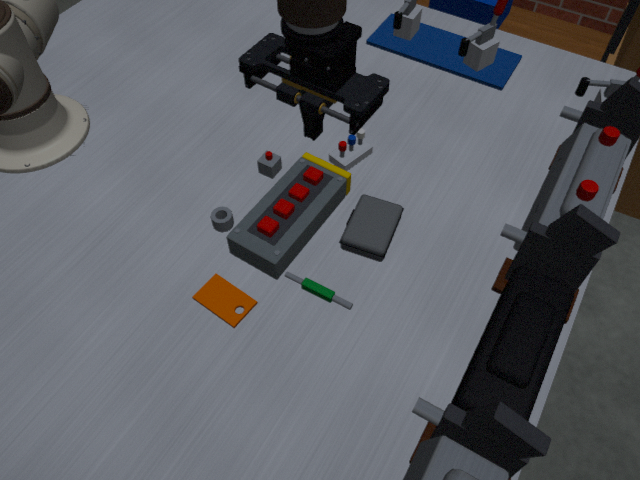

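View pics/wrist1.png

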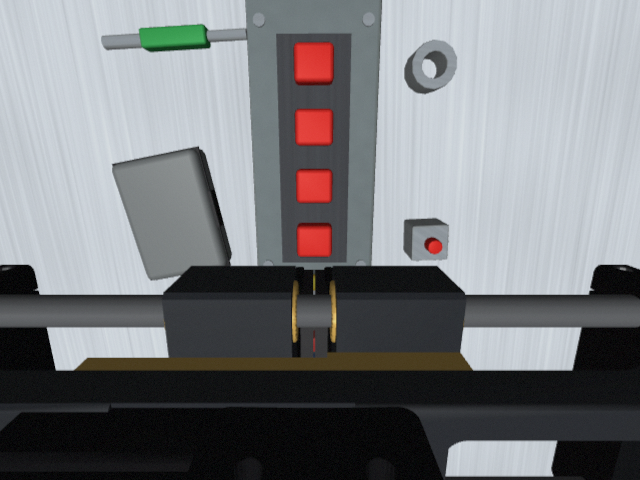

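The fingertip at scene pixel (313,137) hangs over key 1, and the wrist view shows the row running straight along the tool's x axis. Next I descend on key 1.

```bash
python3 -m crank '[{"delta_rot":[0,0,0],"linear":[0,0,0.02],"gripper":0},{"delta_rot":[0,0,0],"linear":[0,0,0.02],"gripper":0},{"delta_rot":[0,0,0],"linear":[0,0,0.006],"gripper":0},{"delta_rot":[0,0,0],"linear":[0,0,0],"gripper":0},{"delta_rot":[0,0,0],"linear":[0,0,0],"gripper":0}]'
for i in 1 2 3; do python3 -c "
from h import *
s=r.sense();print(s['tcp_pos'],s['wrist_force'],s['time_s'])";done
```

```text
time_s: 4.1
tcp_pos: [0.5159, 0.1316, 0.0655]
ee_rot: [[-0.045, -0.999, 0.002], [-0.999, 0.045, 0.001], [-0.001, -0.002, -1.0]]
wrist_force: [0.1, 0.3, -0.7]
gripper_width: 0.007
[0.5159 0.1316 0.0655] [ 0.1233  0.2722 -0.6748] 4.1
[0.5159 0.1316 0.0655] [ 0.1233  0.2722 -0.6748] 4.1
[0.5159 0.1316 0.0655] [ 0.1233  0.2722 -0.6748] 4.1
```

```bash
python3 -m crank '[{"delta_rot":[0,0,0],"linear":[0,0,0.003],"gripper":0},{"delta_rot":[0,0,0],"linear":[0,0,0],"gripper":0}]'; python3 -m crank '[{"delta_rot":[0,0,0],"linear":[0,0,0.002],"gripper":0},{"delta_rot":[0,0,0],"linear":[0,0,0],"gripper":0}]'
```

```text
time_s: 4.35
tcp_pos: [0.5152, 0.1312, 0.0616]
ee_rot: [[-0.045, -0.999, 0.0], [-0.999, 0.045, 0.0], [-0.0, -0.0, -1.0]]
wrist_force: [-0.3, 0.5, 0.8]
gripper_width: 0.005
time_s: 4.6
tcp_pos: [0.5151, 0.1311, 0.0594]
ee_rot: [[-0.045, -0.999, -0.0], [-0.999, 0.045, -0.0], [0.0, 0.0, -1.0]]
wrist_force: [0.1, -0.5, -1.0]
gripper_width: 0.005
```

```bash
for i in 1 2 3 4; do python3 -m crank '[{"delta_rot":[0,0,0],"linear":[0,0,0],"gripper":0}]'|egrep "tcp|force"; done; echo down; python3 -m crank '[{"delta_rot":[0,0,0],"linear":[0,0,0.001],"gripper":0}]'|egrep "tcp|force"; for i in 1 2 3; do python3 -m crank '[{"delta_rot":[0,0,0],"linear":[0,0,0],"gripper":0}]'|egrep "tcp|force"; done
```

```text
tcp_pos: [0.5152, 0.1312, 0.0595]
wrist_force: [0.2, -0.5, 0.6]
tcp_pos: [0.5153, 0.1312, 0.0596]
wrist_force: [-1.2, 0.1, 0.8]
tcp_pos: [0.5153, 0.1312, 0.0596]
wrist_force: [0.1, 0.3, -0.2]
tcp_pos: [0.5152, 0.1312, 0.0595]
wrist_force: [-0.6, 0.3, 0.5]
down
tcp_pos: [0.5153, 0.1312, 0.0586]
wrist_force: [-0.3, 0.1, 0.3]
tcp_pos: [0.5151, 0.1312, 0.0584]
wrist_force: [0.2, 0.4, -0.9]
tcp_pos: [0.5152, 0.1312, 0.0585]
wrist_force: [0.6, -0.5, -0.6]
tcp_pos: [0.5153, 0.1312, 0.0586]
wrist_force: [-0.4, 0.7, -0.9]
```

```bash
for k in 1; do python3 -m crank '[{"delta_rot":[0,0,0],"linear":[0,0,0.001],"gripper":0}]'|egrep "tcp|force"; for i in 1 2 3; do python3 -m crank '[{"delta_rot":[0,0,0],"linear":[0,0,0],"gripper":0}]'|egrep "tcp|force"; done;done
```

```text
tcp_pos: [0.5153, 0.1313, 0.0576]
wrist_force: [-0.2, 0.0, 0.4]
tcp_pos: [0.5151, 0.1312, 0.0574]
wrist_force: [0.6, -0.9, 0.5]
tcp_pos: [0.5152, 0.1312, 0.0575]
wrist_force: [-0.4, 0.5, 1.0]
tcp_pos: [0.5152, 0.1312, 0.0576]
wrist_force: [0.2, -0.8, -0.1]
```

```bash
for k in 1; do python3 -m crank '[{"delta_rot":[0,0,0],"linear":[0,0,0.001],"gripper":0}]'|egrep "tcp|force"; for i in 1 2 3; do python3 -m crank '[{"delta_rot":[0,0,0],"linear":[0,0,0],"gripper":0}]'|egrep "tcp|force"; done;done
```

```text
tcp_pos: [0.5153, 0.1313, 0.0566]
wrist_force: [-0.8, -0.6, -0.5]
tcp_pos: [0.5152, 0.1312, 0.0565]
wrist_force: [0.3, 0.7, -0.2]
tcp_pos: [0.5152, 0.1312, 0.0565]
wrist_force: [0.4, -0.9, -0.7]
tcp_pos: [0.5153, 0.1312, 0.0566]
wrist_force: [-0.1, 0.0, -0.4]
```

No contact at 56.5 mm. I take a picture before going further.

```bash
python3 - <<'E'
from h import *
o=[]
for n,(x0,y0,x1,y1) in(("scene",(260,120,360,220)),("top",(200,230,400,330))):
    c=capture(n);o.append(cv2.resize(c["img"][y0:y1,x0:x1],(400,400*(y1-y0)//(x1-x0)),interpolation=cv2.INTER_CUBIC))
h=max(i.shape[0] for i in o);o=[cv2.copyMakeBorder(i,0,h-i.shape[0],0,0,0) for i in o]
cv2.imwrite("pics/k1.png",np.hstack(o))
s=r.sense();print(s['tcp_pos'],s['wrist_force'],s['time_s'])
E
```

```text
[0.5152 0.1312 0.0566] [-0.572   1.003   0.5211] 6.7
```

View pics/k1.png

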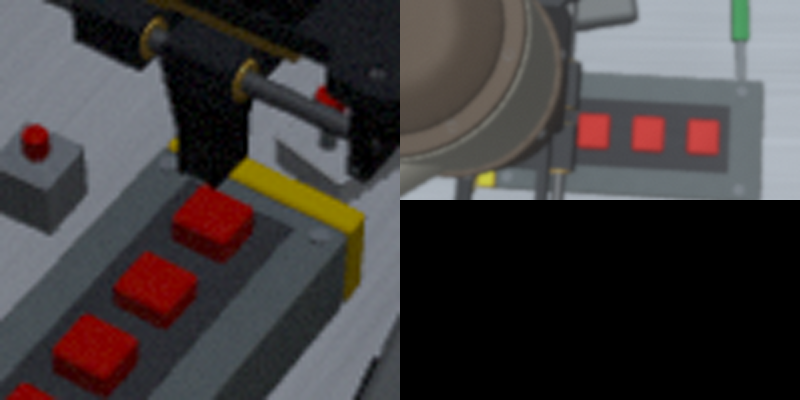

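The zoom shows the fingertip bottom at about scene (312,167), while key 1 at (313,174) is almost fully visible. So the tip is behind or above the cap, not on it. I project the TCP to compare.

```bash
python3 - <<'E'
from h import *
c=capture("scene");W=np.linalg.inv(np.array(c["world_from_camera"]))
def pr(p):
    q=W@np.append(p,1);return np.array([c["fx"]*q[0]/q[2]+c["cx"],c["fy"]*q[1]/q[2]+c["cy"]])
s=r.sense();t=np.array(s["tcp_pos"]);R=np.array(s["ee_rot"]);print(t,pr(t),s["gripper_width"])
im=c["img"].copy()
for dx in(-.0095,.0095):
  for dy in(-.015,.015):
    print(dx,dy,pr(t+R@[dx,dy,0]))
x0,y0=260,120
z=cv2.resize(im[120:220,260:380],None,fx=6,fy=6,interpolation=cv2.INTER_CUBIC)
z=cv2.convertScaleAbs(z,alpha=2.5,beta=20)
def dr(p,col):
    q=pr(p);cv2.circle(z,(int((q[0]-x0+.5)*6),int((q[1]-y0+.5)*6)),4,col,1)
dr(t,(0,255,255))
for dx in(-.0095,.0095):
  for dy in(-.015,.015): dr(t+R@[dx,dy,0],(255,255,0))
for k in [(.5157,.1317),(.5142,.0917)]: dr(np.array([*k,.059]),(0,255,0))
cv2.imwrite("pics/k1b.png",z)
E
```

```text
[0.5152 0.1312 0.0566] [312.8872 172.9551] 0.005377669305921404
-0.0095 -0.015 [324.1805 173.1234]
-0.0095 0.015 [308.3741 165.4613]
0.0095 -0.015 [317.5021 180.6181]
0.0095 0.015 [301.5974 172.7868]
```

View pics/k1b.png

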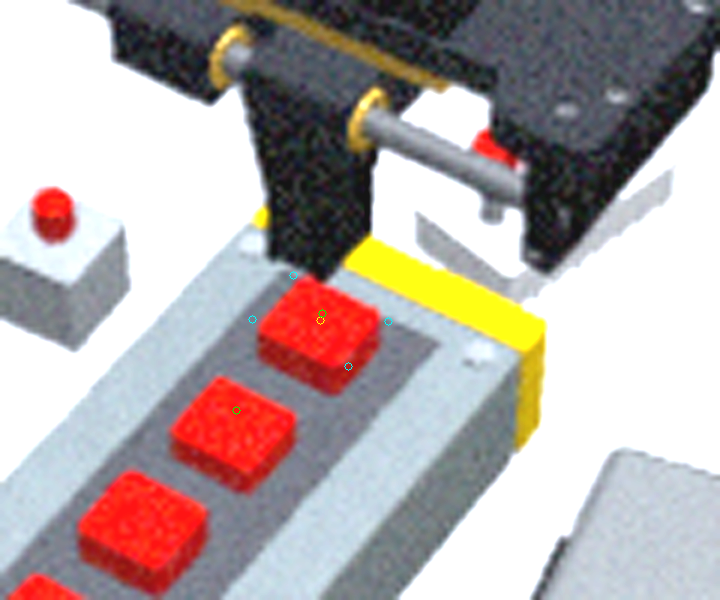

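```bash
python3 - <<'E'
from h import *
c=capture("wrist");M=np.array(c["world_from_camera"]);W=np.linalg.inv(M)
def pr(p):
    q=W@np.append(p,1);return np.array([c["fx"]*q[0]/q[2]+c["cx"],c["fy"]*q[1]/q[2]+c["cy"]])
s=r.sense();t=np.array(s["tcp_pos"]);R=np.array(s["ee_rot"]);print(t,pr(t),M[:3,3]-t)
for k in [(.5157,.1317,.059),(.5142,.0917,.0565),(.5123,.0517,.059),(.5106,.0117,.059)]: print(pr(np.array(k)))
for b in blobs(c["img"],(0,120,60),(8,255,255),(0,0,640,480),15): print(b[0],b[1])
z=cv2.convertScaleAbs(c["img"],alpha=1.5,beta=20)
for dx in(-.0095,0,.0095):
  for dy in(-.015,0,.015):
    q=pr(t+R@[dx,dy,0]);cv2.circle(z,(int(q[0]),int(q[1])),3,(255,255,0),1)
cv2.imwrite("pics/w2.png",z)
E
```

```text
[0.5152 0.1312 0.0566] [315.7112 270.2607] [-0.002  -0.0683  0.1885]
[314.9606 272.5589]
[314.5259 202.5038]
[314.8338 126.0074]
[314.759   39.6265]
[311.5391  38.1482] 2942
[311.9707 121.4308] 2321
[312.5074 196.9062] 1951
[313.0009 256.2692] 1133
[460.6369 269.5303] 347
```

View pics/w2.png

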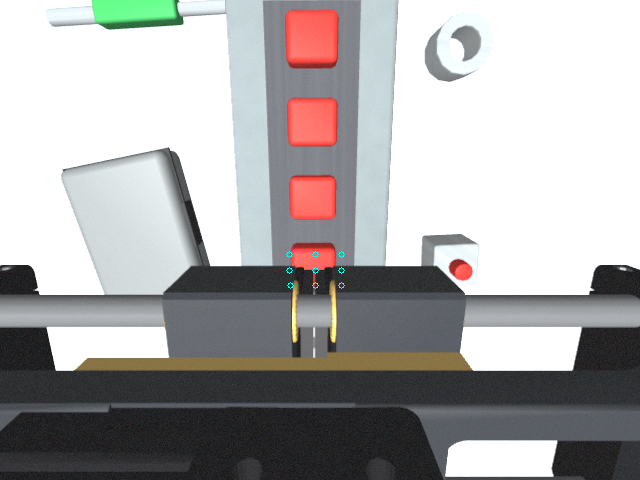

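The wrist view confirms the key positions to about 2 mm. In the scene view, though, the tips end about 12 px higher than the TCP projects, which is roughly 20 mm. I check this in the wrist view.

```bash
python3 - <<'E'
from h import *
cw=capture("wrist");cs=capture("scene")
def pr(c,p):
    q=np.linalg.inv(np.array(c["world_from_camera"]))@np.append(p,1);return np.array([c["fx"]*q[0]/q[2]+c["cx"],c["fy"]*q[1]/q[2]+c["cy"]])
s=r.sense();t=np.array(s["tcp_pos"]);R=np.array(s["ee_rot"])
for h in(0,.01,.02,.025,.03):
    print(h,[(pr(cw,t+R@[.0095,d,-h]),pr(cs,t+R@[.0095,d,-h])) for d in(-.0077,.0077)])
z=cw["img"][230:330,240:390];z=cv2.resize(z,None,fx=5,fy=5,interpolation=cv2.INTER_CUBIC);cv2.imwrite("pics/w3.png",cv2.convertScaleAbs(z,alpha=4,beta=10))
print(t,s["time_s"])
E
```

```text
0 [(array([302.2821, 254.626 ]), array([313.613 , 178.6871])), (array([329.1752, 254.6497]), array([305.4484, 174.6679]))]
0.01 [(array([301.6808, 260.1089]), array([313.5663, 174.2903])), (array([329.9628, 260.1341]), array([305.3249, 170.2591]))]
0.02 [(array([301.014, 266.189]), array([313.5186, 169.8093])), (array([330.8361, 266.2159]), array([305.1991, 165.7664]))]
0.025 [(array([300.6526, 269.4843]), array([313.4944, 167.5365])), (array([331.3094, 269.5121]), array([305.1353, 163.4878]))]
0.03 [(array([300.2703, 272.9694]), array([313.47  , 165.2418])), (array([331.81  , 272.9981]), array([305.0709, 161.1873]))]
[0.5152 0.1312 0.0566] 6.9
```

View pics/w3.png

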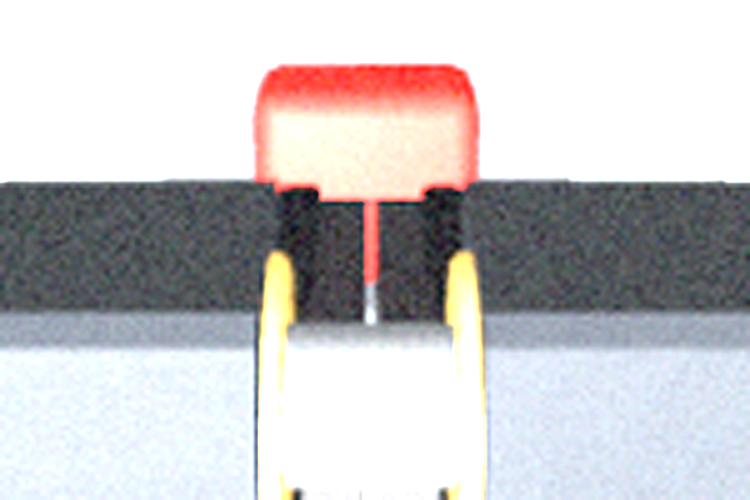

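The two views agree that the tips end about 24–27 mm above the reported TCP, so contact should come at TCP z ≈ 0.033. That also explains why I felt nothing. I continue down in guarded steps.

```bash
python3 -m crank '[{"delta_rot":[0,0,0],"linear":[0,0,0.003],"gripper":0},{"delta_rot":[0,0,0],"linear":[0,0,0],"gripper":0}]'|egrep "tcp|force|time";python3 -m crank '[{"delta_rot":[0,0,0],"linear":[0,0,0],"gripper":0}]'|egrep "tcp|force"
```

```text
time_s: 7.15
tcp_pos: [0.515, 0.1311, 0.0532]
wrist_force: [-0.5, -0.3, -0.3]
tcp_pos: [0.5152, 0.1312, 0.0535]
wrist_force: [0.3, -0.6, -0.5]
```

```bash
python3 -m crank '[{"delta_rot":[0,0,0],"linear":[0,0,0.003],"gripper":0},{"delta_rot":[0,0,0],"linear":[0,0,0],"gripper":0}]'|egrep "tcp|force|time";python3 -m crank '[{"delta_rot":[0,0,0],"linear":[0,0,0],"gripper":0}]'|egrep "tcp|force"
```

```text
time_s: 7.52
tcp_pos: [0.515, 0.1311, 0.0502]
wrist_force: [-1.1, 0.5, -0.4]
tcp_pos: [0.5152, 0.1312, 0.0505]
wrist_force: [-0.8, -0.2, -0.0]
```

```bash
python3 -m crank '[{"delta_rot":[0,0,0],"linear":[0,0,0.004],"gripper":0},{"delta_rot":[0,0,0],"linear":[0,0,0],"gripper":0}]'|egrep "tcp|force|time";python3 -m crank '[{"delta_rot":[0,0,0],"linear":[0,0,0],"gripper":0}]'|egrep "tcp|force"
```

```text
time_s: 7.9
tcp_pos: [0.5149, 0.1311, 0.0461]
wrist_force: [-0.1, -0.6, -0.6]
tcp_pos: [0.5152, 0.1312, 0.0465]
wrist_force: [0.6, 0.1, 0.6]
```

```bash
python3 -m crank '[{"delta_rot":[0,0,0],"linear":[0,0,0.004],"gripper":0},{"delta_rot":[0,0,0],"linear":[0,0,0],"gripper":0}]'|egrep "tcp|force|time";python3 -m crank '[{"delta_rot":[0,0,0],"linear":[0,0,0],"gripper":0}]'|egrep "tcp|force"
python3 - <<'E'
from h import *
c=capture("scene");cv2.imwrite("pics/k1c.png",cv2.convertScaleAbs(cv2.resize(c["img"][120:220,260:380],None,fx=6,fy=6,interpolation=cv2.INTER_CUBIC),alpha=2.5,beta=20))
E
```

```text
time_s: 8.28
tcp_pos: [0.5149, 0.131, 0.0421]
wrist_force: [0.1, -0.3, 0.9]
tcp_pos: [0.5152, 0.1312, 0.0425]
wrist_force: [0.3, 1.3, 0.1]
```

View pics/k1c.png

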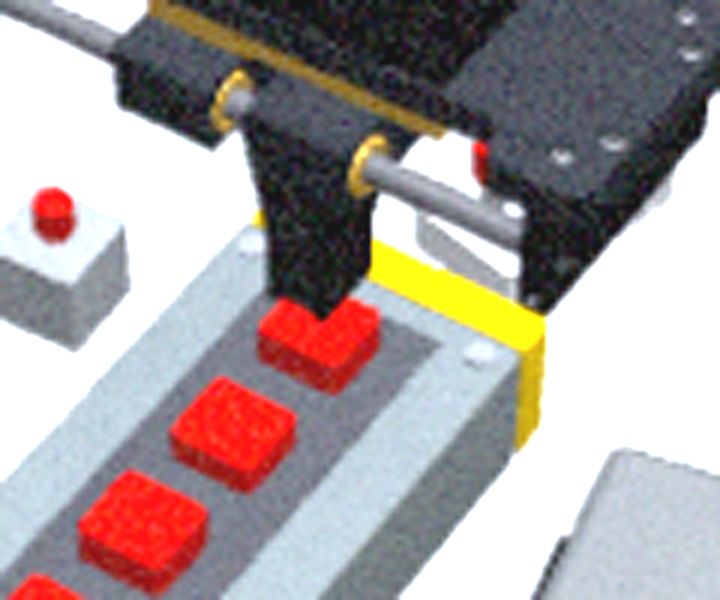

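The tip's near corner is at zoom (320,318) and should reach about y=349 on the cap, so about 10–12 mm remain.

```bash
python3 -m crank '[{"delta_rot":[0,0,0],"linear":[0,0,0.004],"gripper":0},{"delta_rot":[0,0,0],"linear":[0,0,0],"gripper":0}]'|egrep "tcp|force|time";python3 -m crank '[{"delta_rot":[0,0,0],"linear":[0,0,0],"gripper":0}]'|egrep "tcp|force"
```

```text
time_s: 8.7
tcp_pos: [0.5149, 0.131, 0.0381]
wrist_force: [0.1, -0.1, 1.3]
tcp_pos: [0.5152, 0.1312, 0.0385]
wrist_force: [-0.0, -0.5, 0.2]
```

```bash
python3 -m crank '[{"delta_rot":[0,0,0],"linear":[0,0,0.002],"gripper":0},{"delta_rot":[0,0,0],"linear":[0,0,0],"gripper":0}]'|egrep "tcp|force|time";python3 -m crank '[{"delta_rot":[0,0,0],"linear":[0,0,0],"gripper":0}]'|egrep "tcp|force"
```

```text
time_s: 9.07
tcp_pos: [0.5151, 0.1312, 0.0364]
wrist_force: [0.4, 0.6, -0.3]
tcp_pos: [0.5152, 0.1312, 0.0365]
wrist_force: [-0.8, 0.8, -0.5]
```

```bash
python3 -m crank '[{"delta_rot":[0,0,0],"linear":[0,0,0.001],"gripper":0},{"delta_rot":[0,0,0],"linear":[0,0,0],"gripper":0}]'|egrep "tcp|force|time";python3 -m crank '[{"delta_rot":[0,0,0],"linear":[0,0,0],"gripper":0}]'|egrep "tcp|force"
```

```text
time_s: 9.45
tcp_pos: [0.5152, 0.1312, 0.0355]
wrist_force: [-0.1, -0.7, 0.6]
tcp_pos: [0.5152, 0.1312, 0.0355]
wrist_force: [0.6, 0.1, 0.2]
```

```bash
python3 -m crank '[{"delta_rot":[0,0,0],"linear":[0,0,0.001],"gripper":0},{"delta_rot":[0,0,0],"linear":[0,0,0],"gripper":0}]'|egrep "tcp|force|time";python3 -m crank '[{"delta_rot":[0,0,0],"linear":[0,0,0],"gripper":0}]'|egrep "tcp|force"
```

```text
time_s: 9.82
tcp_pos: [0.5151, 0.1312, 0.0345]
wrist_force: [-0.3, 0.3, 0.4]
tcp_pos: [0.5152, 0.1312, 0.0345]
wrist_force: [-0.4, -0.5, 0.9]
```

```bash
python3 -m crank '[{"delta_rot":[0,0,0],"linear":[0,0,0.001],"gripper":0},{"delta_rot":[0,0,0],"linear":[0,0,0],"gripper":0}]'|egrep "tcp|force|time";python3 -m crank '[{"delta_rot":[0,0,0],"linear":[0,0,0],"gripper":0}]'|egrep "tcp|force"
```

```text
time_s: 10.2
tcp_pos: [0.5151, 0.1312, 0.0334]
wrist_force: [-0.0, -0.6, 0.5]
tcp_pos: [0.5152, 0.1312, 0.0335]
wrist_force: [0.2, -0.2, 0.5]
```

```bash
python3 -m crank '[{"delta_rot":[0,0,0],"linear":[0,0,0.001],"gripper":0},{"delta_rot":[0,0,0],"linear":[0,0,0],"gripper":0}]'|egrep "tcp|force|time";python3 -m crank '[{"delta_rot":[0,0,0],"linear":[0,0,0],"gripper":0}]'|egrep "tcp|force"
```

```text
time_s: 10.58
tcp_pos: [0.5152, 0.1312, 0.0325]
wrist_force: [0.3, 0.4, 0.2]
tcp_pos: [0.5152, 0.1312, 0.0325]
wrist_force: [-0.4, 0.8, -0.1]
```

```bash
python3 -m crank '[{"delta_rot":[0,0,0],"linear":[0,0,0.001],"gripper":0},{"delta_rot":[0,0,0],"linear":[0,0,0],"gripper":0}]'|egrep "tcp|force|time";python3 -m crank '[{"delta_rot":[0,0,0],"linear":[0,0,0],"gripper":0}]'|egrep "tcp|force"
```

```text
time_s: 10.95
tcp_pos: [0.5152, 0.1312, 0.0317]
wrist_force: [-0.2, 0.4, 2.2]
tcp_pos: [0.5152, 0.1312, 0.0317]
wrist_force: [-0.8, -0.1, 3.0]
```

```bash
python3 -m crank '[{"delta_rot":[0,0,0],"linear":[0,0,0.001],"gripper":0},{"delta_rot":[0,0,0],"linear":[0,0,0],"gripper":0}]'|egrep "tcp|force|time";python3 -m crank '[{"delta_rot":[0,0,0],"linear":[0,0,0],"gripper":0}]'|egrep "tcp|force"
python3 - <<'E'
from h import *
c=capture("scene");cv2.imwrite("pics/k1d.png",cv2.convertScaleAbs(cv2.resize(c["img"][120:220,260:380],None,fx=6,fy=6,interpolation=cv2.INTER_CUBIC),alpha=2.5,beta=20))
E
```

```text
time_s: 11.32
tcp_pos: [0.5152, 0.1312, 0.0306]
wrist_force: [-0.7, 0.7, 3.5]
tcp_pos: [0.5152, 0.1312, 0.0306]
wrist_force: [-2.1, 0.1, 2.6]
```

View pics/k1d.png

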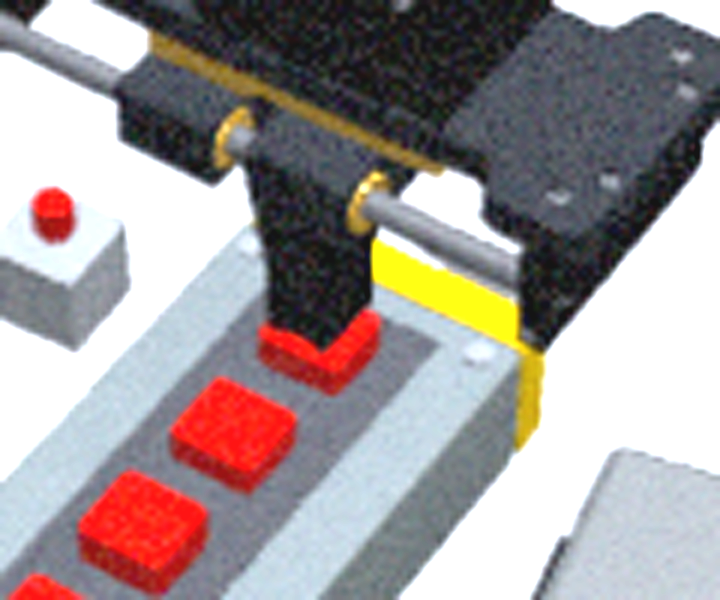

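Contact came at TCP ≈ 0.0323. Force is about 3 N at 1.5–1.7 mm in, and the key gave about 1 mm for the last step, so key 1 is free. The picture shows the tip seated on the cap, near corner at (320,348). Now I lift and go to key 2.

```bash
python3 -m crank '[{"delta_rot":[0,0,0],"linear":[0,0,-0.010],"gripper":0},{"delta_rot":[0,0,0],"linear":[0.02,0,0],"gripper":0},{"delta_rot":[0,0,0],"linear":[0.02,0,0],"gripper":0},{"delta_rot":[0,0,0],"linear":[0,0,0.006],"gripper":0},{"delta_rot":[0,0,0],"linear":[0,0,0],"gripper":0},{"delta_rot":[0,0,0],"linear":[0,0,0],"gripper":0}]'|egrep "tcp|force|time";python3 -m crank '[{"delta_rot":[0,0,0],"linear":[0,0,0.002],"gripper":0},{"delta_rot":[0,0,0],"linear":[0,0,0],"gripper":0}]'|egrep "tcp|force"
```

```text
time_s: 12.25
tcp_pos: [0.5135, 0.0913, 0.0344]
wrist_force: [0.5, -0.1, -0.2]
tcp_pos: [0.5133, 0.0915, 0.0324]
wrist_force: [0.8, 0.0, 0.8]
```

```bash
python3 -m crank '[{"delta_rot":[0,0,0],"linear":[0,0,0.001],"gripper":0},{"delta_rot":[0,0,0],"linear":[0,0,0],"gripper":0}]'|egrep "tcp|force|time";python3 -m crank '[{"delta_rot":[0,0,0],"linear":[0,0,0],"gripper":0}]'|egrep "tcp|force"
```

```text
time_s: 12.75
tcp_pos: [0.5134, 0.0913, 0.0315]
wrist_force: [-0.0, -0.3, 0.1]
tcp_pos: [0.5134, 0.0913, 0.0316]
wrist_force: [-0.4, 0.7, 0.1]
```

```bash
python3 -m crank '[{"delta_rot":[0,0,0],"linear":[0,0,0.001],"gripper":0},{"delta_rot":[0,0,0],"linear":[0,0,0],"gripper":0}]'|egrep "tcp|force|time";python3 -m crank '[{"delta_rot":[0,0,0],"linear":[0,0,0],"gripper":0}]'|egrep "tcp|force"
```

```text
time_s: 13.12
tcp_pos: [0.5133, 0.0912, 0.0305]
wrist_force: [0.8, 0.5, 0.6]
tcp_pos: [0.5135, 0.0912, 0.0306]
wrist_force: [0.4, 0.5, 0.2]
```

```bash
python3 -m crank '[{"delta_rot":[0,0,0],"linear":[0,0,0.0005],"gripper":0},{"delta_rot":[0,0,0],"linear":[0,0,0],"gripper":0}]'|egrep "tcp|force|time";python3 -m crank '[{"delta_rot":[0,0,0],"linear":[0,0,0],"gripper":0}]'|egrep "tcp|force"
```

```text
time_s: 13.5
tcp_pos: [0.5135, 0.0913, 0.0301]
wrist_force: [-0.4, -0.4, 0.5]
tcp_pos: [0.5135, 0.0912, 0.0301]
wrist_force: [1.1, -0.3, -0.3]
```

```bash
python3 -m crank '[{"delta_rot":[0,0,0],"linear":[0,0,0.0005],"gripper":0},{"delta_rot":[0,0,0],"linear":[0,0,0],"gripper":0}]'|egrep "tcp|force|time";python3 -m crank '[{"delta_rot":[0,0,0],"linear":[0,0,0],"gripper":0}]'|egrep "tcp|force"
```

```text
time_s: 13.88
tcp_pos: [0.5135, 0.0913, 0.0299]
wrist_force: [-1.8, -0.4, 3.5]
tcp_pos: [0.5135, 0.0913, 0.0298]
wrist_force: [-1.3, -0.2, 4.1]
```

Key 2 is first touched at TCP 0.0299, 2.4 mm lower than key 1, and stands firm at about 3.8 N. So it is the latched one. I tap key 3 next.

```bash
python3 -m crank '[{"delta_rot":[0,0,0],"linear":[0,0,-0.011],"gripper":0},{"delta_rot":[0,0,0],"linear":[0.02,0,0],"gripper":0},{"delta_rot":[0,0,0],"linear":[0.02,0,0],"gripper":0},{"delta_rot":[0,0,0],"linear":[0,0,0.006],"gripper":0},{"delta_rot":[0,0,0],"linear":[0,0,0],"gripper":0},{"delta_rot":[0,0,0],"linear":[0,0,0],"gripper":0}]'|egrep "tcp|force|time";python3 -m crank '[{"delta_rot":[0,0,0],"linear":[0,0,0.002],"gripper":0},{"delta_rot":[0,0,0],"linear":[0,0,0],"gripper":0}]'|egrep "tcp|force"
```

```text
time_s: 14.75
tcp_pos: [0.5117, 0.0513, 0.0344]
wrist_force: [-0.2, -1.0, -0.7]
tcp_pos: [0.5117, 0.0516, 0.0325]
wrist_force: [0.5, 0.2, 0.2]
```

```bash
python3 -m crank '[{"delta_rot":[0,0,0],"linear":[0,0,0.001],"gripper":0},{"delta_rot":[0,0,0],"linear":[0,0,0],"gripper":0}]'|egrep "tcp|force|time";python3 -m crank '[{"delta_rot":[0,0,0],"linear":[0,0,0],"gripper":0}]'|egrep "tcp|force"
```

```text
time_s: 15.25
tcp_pos: [0.5117, 0.0516, 0.0317]
wrist_force: [-0.4, 1.4, 2.1]
tcp_pos: [0.5118, 0.0516, 0.0317]
wrist_force: [-1.3, 1.1, 1.9]
```

```bash
python3 -m crank '[{"delta_rot":[0,0,0],"linear":[0,0,0.001],"gripper":0},{"delta_rot":[0,0,0],"linear":[0,0,0],"gripper":0}]'|egrep "tcp|force|time";python3 -m crank '[{"delta_rot":[0,0,0],"linear":[0,0,0],"gripper":0}]'|egrep "tcp|force"
```

```text
time_s: 15.62
tcp_pos: [0.5118, 0.0515, 0.0307]
wrist_force: [-0.7, 2.1, 2.2]
tcp_pos: [0.5118, 0.0515, 0.0307]
wrist_force: [-0.8, 1.6, 2.4]
```

Key 3 is touched at 0.0323 and yields, so it is free. On to key 4.

```bash
python3 -m crank '[{"delta_rot":[0,0,0],"linear":[0,0,-0.010],"gripper":0},{"delta_rot":[0,0,0],"linear":[0.02,0,0],"gripper":0},{"delta_rot":[0,0,0],"linear":[0.02,0,0],"gripper":0},{"delta_rot":[0,0,0],"linear":[0,0,0.006],"gripper":0},{"delta_rot":[0,0,0],"linear":[0,0,0],"gripper":0},{"delta_rot":[0,0,0],"linear":[0,0,0],"gripper":0}]'|egrep "tcp|force|time";python3 -m crank '[{"delta_rot":[0,0,0],"linear":[0,0,0.002],"gripper":0},{"delta_rot":[0,0,0],"linear":[0,0,0],"gripper":0}]'|egrep "tcp|force"
```

```text
time_s: 16.5
tcp_pos: [0.5098, 0.0114, 0.0344]
wrist_force: [0.4, -0.9, 0.5]
tcp_pos: [0.5099, 0.0116, 0.0325]
wrist_force: [-0.5, 0.0, -0.2]
```

```bash
python3 -m crank '[{"delta_rot":[0,0,0],"linear":[0,0,0.001],"gripper":0},{"delta_rot":[0,0,0],"linear":[0,0,0],"gripper":0}]'|egrep "tcp|force|time";python3 -m crank '[{"delta_rot":[0,0,0],"linear":[0,0,0],"gripper":0}]'|egrep "tcp|force"
```

```text
time_s: 17.0
tcp_pos: [0.51, 0.0116, 0.0317]
wrist_force: [-0.3, 1.9, 2.0]
tcp_pos: [0.51, 0.0116, 0.0317]
wrist_force: [-0.1, 1.8, 2.0]
```

```bash
python3 -m crank '[{"delta_rot":[0,0,0],"linear":[0,0,0.001],"gripper":0},{"delta_rot":[0,0,0],"linear":[0,0,0],"gripper":0}]'|egrep "tcp|force|time";python3 -m crank '[{"delta_rot":[0,0,0],"linear":[0,0,0],"gripper":0}]'|egrep "tcp|force"
```

```text
time_s: 17.38
tcp_pos: [0.51, 0.0115, 0.0307]
wrist_force: [-0.8, 1.8, 2.8]
tcp_pos: [0.51, 0.0115, 0.0307]
wrist_force: [-1.2, 1.5, 1.7]
```

Key 4 is free too, so key 2 is confirmed as the latched one. I return to it and press firmly to 6 mm in, TCP ≈ 0.0263.

```bash
python3 -m crank '[{"delta_rot":[0,0,0],"linear":[0,0,-0.010],"gripper":0},{"delta_rot":[0,0,0],"linear":[-0.04,0,0],"gripper":0},{"delta_rot":[0,0,0],"linear":[-0.04,0,0],"gripper":0},{"delta_rot":[0,0,0],"linear":[0,0,0],"gripper":0},{"delta_rot":[0,0,0],"linear":[0,0,0.006],"gripper":0},{"delta_rot":[0,0,0],"linear":[0,0,0.0035],"gripper":0},{"delta_rot":[0,0,0],"linear":[0,0,0],"gripper":0}]'|egrep "tcp|force|time"
```

```text
time_s: 18.38
tcp_pos: [0.513, 0.0902, 0.0305]
wrist_force: [0.6, 0.7, 1.0]
```

```bash
python3 -m crank '[{"delta_rot":[0,0,0],"linear":[0,0,0.001],"gripper":0},{"delta_rot":[0,0,0],"linear":[0,0,0.001],"gripper":0},{"delta_rot":[0,0,0],"linear":[0,0,0.001],"gripper":0},{"delta_rot":[0,0,0],"linear":[0,0,0],"gripper":0},{"delta_rot":[0,0,0],"linear":[0,0,0],"gripper":0}]'|egrep "tcp|force|time"
```

```text
time_s: 19.0
tcp_pos: [0.5135, 0.0908, 0.0284]
wrist_force: [-0.6, -3.3, 5.1]
```

```bash
python3 -m crank '[{"delta_rot":[0,0,0],"linear":[0,0,0.001],"gripper":0},{"delta_rot":[0,0,0],"linear":[0,0,0.0008],"gripper":0},{"delta_rot":[0,0,0],"linear":[0,0,0],"gripper":0},{"delta_rot":[0,0,0],"linear":[0,0,0],"gripper":0}]'|egrep "tcp|force|time"
```

```text
time_s: 19.5
tcp_pos: [0.5135, 0.0908, 0.0268]
wrist_force: [-0.8, -3.0, 6.1]
```

```bash
python3 -m crank '[{"delta_rot":[0,0,0],"linear":[0,0,0.0007],"gripper":0},{"delta_rot":[0,0,0],"linear":[0,0,0],"gripper":0},{"delta_rot":[0,0,0],"linear":[0,0,0],"gripper":0}]'|egrep "tcp|force|time"
```

```text
time_s: 19.88
tcp_pos: [0.5135, 0.0908, 0.0262]
wrist_force: [-0.4, -3.4, 7.0]
```

```bash
python3 -m crank '[{"delta_rot":[0,0,0],"linear":[0,0,-0.004],"gripper":0},{"delta_rot":[0,0,0],"linear":[0,0,-0.01],"gripper":0},{"delta_rot":[0,0,0],"linear":[0,0,-0.04],"gripper":0},{"delta_rot":[0,0,0],"linear":[0,0,-0.04],"gripper":0},{"delta_rot":[0,0,0],"linear":[0,0,-0.05],"gripper":0},{"delta_rot":[0,0,0],"linear":[-0.05,0.03,0],"gripper":0},{"delta_rot":[0,0,0],"linear":[-0.05,0.03,0],"gripper":0},{"delta_rot":[0,0,0],"linear":[-0.05,0.03,0],"gripper":0},{"delta_rot":[0,0,0],"linear":[-0.05,0.03,0],"gripper":0},{"delta_rot":[0,0,0],"linear":[0,0,0],"gripper":0}]'|egrep "tcp|force|time"
python3 - <<'E'
from h import *
cs=capture("scene");ct=capture("top")
cv2.imwrite("pics/scene9.png",cs["img"]);cv2.imwrite("pics/top9.png",ct["img"])
T=[b[0] for b in blobs(ct["img"],(0,120,60),(8,255,255),(255,280,370,315))]
for v in(80,100):
    S=[b[0] for b in blobs(cs["img"],(0,120,v),(8,255,255),(250,160,330,240))]
    print(len(S),len(T))
    if len(S)==len(T): print(np.array([tri([ray(cs,a),ray(ct,t)])[0] for a,t in zip(S,T)]))
for n in("scene","top"):
    a=cv2.imread(f"pics/{n}0.png").astype(int);b=cv2.imread(f"pics/{n}9.png").astype(int);d=(np.abs(a-b).max(2)>40).astype(np.uint8)
    k,l,st,ce=cv2.connectedComponentsWithStats(d);print(n,[st[i] for i in range(1,k) if st[i,4]>8])
E
```

```text
time_s: 21.12
tcp_pos: [0.4008, 0.2998, 0.1697]
wrist_force: [-0.4, -0.2, -0.9]
4 4
[[0.5158 0.1316 0.056 ]
 [0.5139 0.0917 0.0556]
 [0.5122 0.0516 0.0559]
 [0.5107 0.0117 0.055 ]]
4 4
[[0.5158 0.1315 0.0567]
 [0.5139 0.0917 0.0562]
 [0.5122 0.0516 0.0564]
 [0.5107 0.0118 0.0557]]
scene [array([ 2,  0,  9,  6, 21], dtype=int32), array([296,   0,  19,  23, 371], dtype=int32), array([337,   0,   9,   4,  24], dtype=int32), array([ 0, 31, 20,  7, 33], dtype=int32), array([ 0, 34, 18,  9, 36], dtype=int32), array([ 27,  35,  27,  50, 621], dtype=int32), array([ 5, 38, 10,  4, 11], dtype=int32), array([  0,  41,  33,  29, 320], dtype=int32), array([32, 63,  6,  5,  9], dtype=int32), array([ 30,  74,  18,  29, 177], dtype=int32), array([  0, 103,  20,  11, 105], dtype=int32), array([295, 182,  13,   6,  13], dtype=int32)]
top [array([    0,   287,   117,   193, 16349], dtype=int32)]
```

View pics/top9.png

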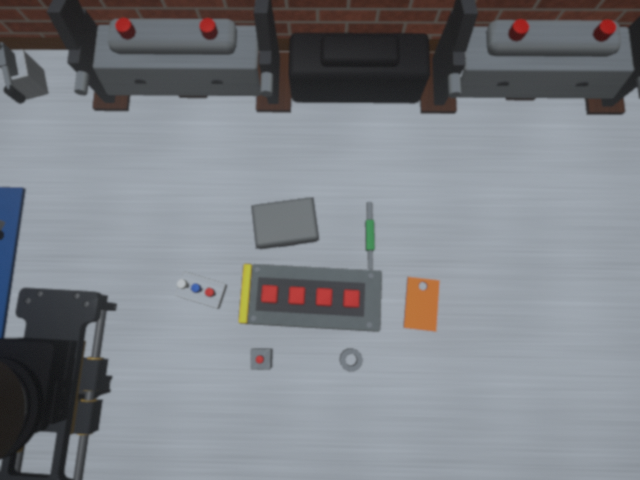

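View pics/scene9.png

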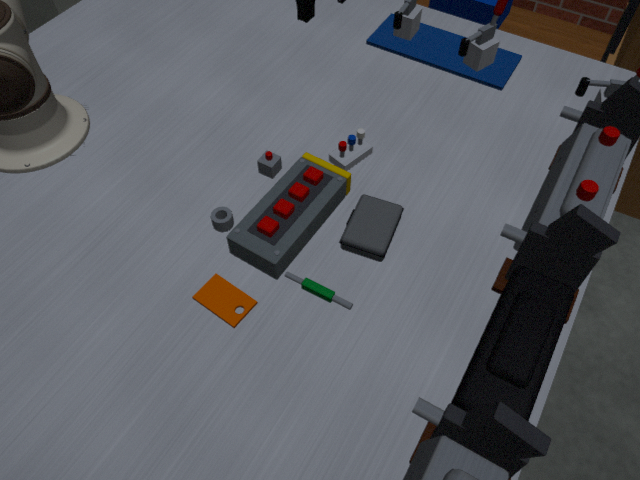

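The top and scene views show the arm clear, at (50,390) in the top view. All four keys triangulate to the same height within 1 mm, and key 2 has risen about 2.5 mm. The only image change near the box is at key 2's cap, scene (301,185), and every bystander is where it started. I hand the job in.

```bash
python3 -c "
from station import r,workorder
print(workorder.finish_job());print(r.sense()['time_s'])"
```

```text
the job is handed in; nothing more can be done
None
the job is handed in; nothing more can be done
```

I tapped keys 1 to 4 in order from the yellow end. Key 2 was the latched one: its cap stood about 2.4 mm lower and held firm at about 3.8 N. I pressed it about 6 mm in at about 7 N so that its latch let go, then backed the arm off. I handed the job in shortly after 21 s; no verdict was given.

- **Free keys:** keys 1, 3 and 4 gave at 2–3 N and were pushed only about 1.5 mm in.
- **Last check:** all four caps triangulate within 1 mm of the same height. Key 2 has risen about 2.5 mm, the bystanders show no image change, and the robot touches nothing.
- **What disagreed:** the shut fingertips end about 27 mm short of the reported TCP. I saw this in two views after the first approach felt nothing, and the later contact heights agreed with it. The camera heights also read about 2–3 mm below the stated 59 mm, so I relied on the touch readings instead.

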